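# Tighten a deep-seated pump nut to its mark

## Robot

A 7-joint arm with a two-finger parallel gripper is mounted at the origin on a cart in front of the work surface, level with it; the furniture and walls round the work are solid. World frame = base frame: x ahead of the robot, y to its left, z up, the work surface at z = 0. Lengths are in m, angles in rad, forces in N, time in s.
With the tool pointing down it reaches from about 0.425 to 0.95 m from the base axis. Payload 16.7 kg.
Tool frame: the origin (TCP) lies on the centre line of the jaws, within the pads' length; the fingertips stand 22 mm ahead of it and the grasp point (between the pads) lies 3 mm ahead of it; z points along the fingers, y is the line along which they close (so a half turn about z gives the same grasp; the last joint's range is limited). The gripper opens to 94 mm and grips with 3 to 60 N. Pads are 16 mm wide; open, the fingers measure 119 mm over their backs; the gripper's body (75 mm by 177 mm) begins 78 mm behind the grasp point.
Start: joints at [-1.357, 0.426, 0.074, 1.606, -0.034, 1.111, -0.067], TCP at [0.24, 0.631, 0.227] pointing down, gripper open.
Joint ranges: [-2.85, 2.85], [-0.5, 2.14], [-1.23, 1.37], [0.21, 2.46], [-1.02, 4.16], [0.16, 2.05], [-2.73, 2.73]. Speed limits (rad/s): [1.89, 1.89, 2.39, 2.39, 3.01, 3.01, 3.01].

## Interface

Orientations are given as a rotation vector (axis times angle).
In Python, from bench import env, effector, observe, eyes, order, silhouettes gives the robot as it stands. Calls block until the motion is done:
- env.move_pose(position, orientation): joint-space move of the TCP to a pose.
- env.movel(position, attitude=None, max_speed=0.15, stop_force=None): straight line of the TCP; attitude=None keeps the orientation; max_speed is the mean speed in m/s. With stop_force (N) it stops when the force on the tool has changed by that much, and returns True; else False.
- env.move_joints(angles): joint-space move.
- effector.gripper_to(opening, grip_force=None): finger opening in m; grip_force is the grip in N (None keeps the last); returns when the fingers have stopped.
- env.dwell(seconds).
- env.solve_ik(position, orientation): joint angles nearest the present ones, or None.
- observe(): the state.
- eyes.snapshot(name): name is "side" or "top"; returns a dict with "color" (384x512x3 uint8, blue, green, red), "fx", "fy", "cx", "cy" (pixels), "dist" ([k1, k2, p1, p2, k3] as OpenCV has them; the pictures are not rectified), "world_to_cam" (4x4, takes a point from world to camera coordinates). Camera axes: x right, y up, looking along -z (the intrinsics and any distortion apply to the point x, -y, -z); pixel columns grow to the right and rows downward; lengths in m; the calibration is good to about 2 mm. A picture is of the moment at which its call begins. There is no depth.
A pose or a line that the arm cannot do raises env.Unreachable and nothing moves.
- order.job_done(): hands the job in; it is judged then, once.
Trained networks look in a picture, given as the dict that the camera call returned (one of the last four; its "shot" number tells which), for a name from the list of things; names that differ only in an ending like _2 or _b are one class to them, and where a whole thing is asked for, a point or a joint stands for the part that bears it (a point fixed in the world has none). Each returns a list of dicts, best first, with "p" (0 to 1); they miss things now and then, are a little off and sometimes report something else, mostly with a low value. They report only what shows in the picture. A call takes as long as a camera call.
- silhouettes(picture, query): "pixels" (384x512 bool, what is visible of it) and "uv" ([column, row] in pixels, amid what is visible of it).
The state is a dict: "time_s": time; "qpos": joint angles; "joint_vel": joint speeds; "joint_efforts": joint torques, N m; "tcp_pos": TCP position; "ee_rot": TCP orientation; "contact_force": force on the tool from outside, world axes, zero at the start; "torque": the same for the moment, N m; "grip_width": finger opening in m; "gripper_force": force on a finger pad.
Only numpy, scipy, OpenCV 4.12 (cv2) and the standard library are available. Lean on these libraries where they do the work, as an engineer would, in place of code of your own. Each camera call takes 0.05 s, during which the arm holds its last target. There are 200 camera calls.

## Task

Two T-handled socket extensions stand on the nuts at the bottom of the pump housing's two deep bores. Finish tightening the nut under the red one: turn its T-handle clockwise (seen from above) until the bar lines up with the white lines beside its bore, then let go and leave the extension standing on the nut. The blue one is already at its mark: leave it as it is.

Things in the scene. Friction and masses are not known exactly. Their poses are not given: they have to be found in the camera images.
- red_handle (a point): Centre of the red T-bar on a loose upright socket extension (0.3 kg). Bar 100 mm long (its x axis), 14 thick (y), 16 high (z up), same after a half turn; pinch its middle across the 14 mm from above. Centre 80 mm above the housing top; below it a 12 mm rod, from 52 mm down a 20 mm collar. Starts 45 to 75 degrees anticlockwise of the white lines. It can sway a little on the nut.
- blue_handle (a point): Centre of the blue T-bar of the same kind of extension in the other bore, 140 mm away; its bar is already along its white lines. Which bore has which colour varies.
- housing: Green cast pump housing fixed on the bench, 165 x 275 x 140 mm, origin at the centre of its underside. Its two bores (50 mm wide, 110 mm deep) lie 70 mm either side of the centre along its y axis. On its top a white line on each side of each bore runs along its x axis (across the housing's short side).
- red_nut (a joint): Clockwise turn (rad, seen from above) of the hex nut under the red extension: 0 at the start, grows as it is tightened, limits 0 and 1.9. It stays where it is left; turning takes about 0.2 N m, and the socket has about 7 degrees of play on it.

How it is judged:
By the outcome, as a careful person would: the job done as asked, in the order asked, and still so for the second after the job is handed in, with the robot touching nothing.
It also fails if it takes over 38 s, if anything falls off the work surface, if the arm or the gripper's body presses on something with over 40 N, if the wrist force passes 120 N, or if a joint passes its speed limit or range.

## Working session

There is one attempt and no reset: what is moved stays moved. The work goes in short steps, each a Python script; the robot and the scene stay as the last script left them, time stands still between calls to the robot, and variables do not carry over. Pictures are saved under pics/ and viewed, at most 10 in all, crops included, and the job is handed in when it is done.

```bash
mkdir -p pics; ls; cat > h.py <<'E'
import numpy as np, cv2
from bench import env, effector, observe, eyes, order, silhouettes
def KD(s):
    return np.array([[s["fx"],0,s["cx"]],[0,s["fy"],s["cy"]],[0,0,1.]]),np.array(s["dist"],float)
F=np.diag([1,-1,-1.])
def ray(s,uv):
    K,D=KD(s); p=cv2.undistortPoints(np.array(uv,float).reshape(-1,1,2),K,D)[:,0]
    M=np.array(s["world_to_cam"]); R=M[:3,:3]; t=M[:3,3]
    d=(np.c_[p,np.ones(len(p))]@F)@R
    return -R.T@t, d
def atz(s,uv,z):
    c,d=ray(s,uv); return c+d*((z-c[2])/d[:,2])[:,None]
def proj(s,P):
    K,D=KD(s); M=np.array(s["world_to_cam"]); X=(np.asarray(P,float).reshape(-1,3)@M[:3,:3].T+M[:3,3])@F
    return cv2.projectPoints(X,np.zeros(3),np.zeros(3),K,D)[0][:,0]
E
python3 - <<'E'
from h import *
for n in("top","side"):
    s=eyes.snapshot(n); cv2.imwrite(f"pics/{n}0.png",s["color"])
    M=np.array(s["world_to_cam"]); print(n,-M[:3,:3].T@M[:3,3],M[:3,:3].round(2).tolist())
    for q in("red_handle","blue_handle","housing"):
        for r in silhouettes(s,q)[:2]:
            m=r["pixels"]; ys,xs=np.nonzero(m); print(q,r["p"],r["uv"],m.sum(),xs.min(),xs.max(),ys.min(),ys.max())
print(observe())
E
```

```text
pics
top [ 0.09233812 -0.11462148  0.82678677] [[0.38, -0.92, 0.01], [0.73, 0.31, 0.61], [-0.57, -0.23, 0.79]]
red_handle 0.8 [296.1, 206.8] 995 275 315 171 236
blue_handle 0.96 [214.3, 179.9] 678 197 225 147 210
housing 0.85 [253.0, 239.3] 14529 170 333 168 311
side [0.95362698 0.52109285 0.76262782] [[-0.78, 0.63, 0.0], [-0.45, -0.56, 0.7], [0.44, 0.54, 0.72]]
red_handle 0.71 [246.8, 153.5] 485 243 253 125 180
blue_handle 0.62 [296.8, 185.5] 663 277 318 166 218
housing 0.89 [269.5, 212.4] 9874 204 338 149 274
{'time_s': 0.4, 'qpos': array([-1.35653611,  0.42624501,  0.07388241,  1.60610014, -0.03409995,
        1.11083423, -0.06711592]), 'joint_vel': array([-0.00031561, -0.00049252, -0.00067831, -0.0008008 ,  0.00103786,
        0.00025586,  0.00108004]), 'joint_efforts': array([-4.14708848e-03, -9.34609723e+01,  3.65815088e+00, -4.54064190e+01,
       -4.89957724e-02,  1.49435818e-02,  1.49758921e-04]), 'tcp_pos': array([0.2401336 , 0.63072078, 0.22732524]), 'ee_rot': array([-5.68330542e-01, -3.08969373e+00,  5.07436256e-04]), 'contact_force': array([ 0.23497979, -0.07801946,  0.82912508]), 'torque': array([-0.06251057,  0.01126215, -0.02403124]), 'gripper_force': 0.0, 'grip_width': 0.0938868693933226}
```

View pics/top0.png

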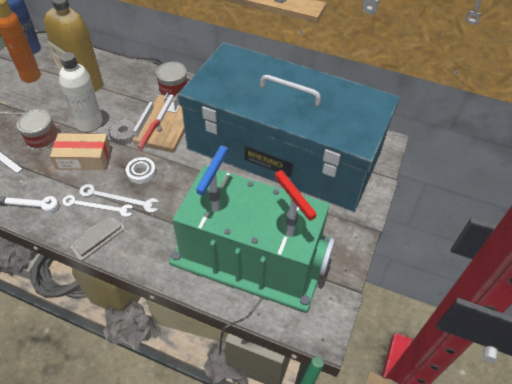

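View pics/side0.png

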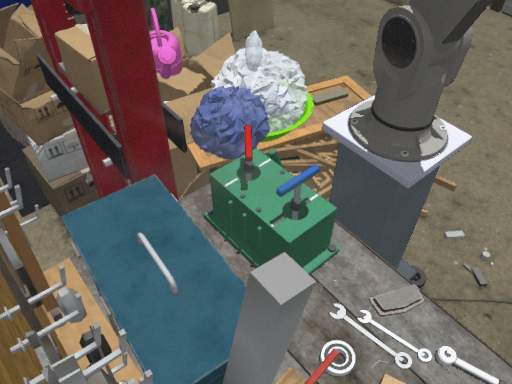

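The top view shows the red bar at about (296,195) and the blue one at (212,170), with the toolbox behind the housing. In the side view red is at (248,148) and blue at (298,181). Next I fit the bar poses with both cameras and rectify the housing top.

```bash
cat >> h.py <<'E'
from scipy.optimize import least_squares
def colmask(s,c):
    h=cv2.cvtColor(s["color"],cv2.COLOR_BGR2HSV); H,S,V=h[...,0],h[...,1],h[...,2]
    m=((H<8)|(H>172)) if c=="red" else ((H>104)&(H<125))
    m=(m&(S>150)&(V>50)).astype(np.uint8)
    q=silhouettes(s,c+"_handle")
    roi=np.zeros_like(m)
    if q: roi=cv2.dilate(q[0]["pixels"].astype(np.uint8),np.ones((9,9)))
    m&=roi; n,l,st,_=cv2.connectedComponentsWithStats(m)
    return (l==1+np.argmax(st[1:,4])).astype(np.uint8) if n>1 else m
def mom(m):
    M=cv2.moments(m); a=M["m00"]
    mu=np.array([M["mu20"],M["mu11"],M["mu02"]])/a
    return np.array([M["m10"]/a,M["m01"]/a]),mu
def feat(c,mu):
    l=np.sqrt(np.linalg.eigvalsh([[mu[0],mu[1]],[mu[1],mu[2]]])[1])
    th=.5*np.arctan2(2*mu[1],mu[0]-mu[2]); return c,th,l
C=np.array([[a,b,c] for a in(-.05,.05) for b in(-.007,.007) for c in(-.008,.008)])
def fitbar(shots,c,g,z=None):
    obs=[(s,feat(*mom(colmask(s,c)))) for s in shots]
    def res(p):
        r=[]; cs,sn=np.cos(p[2]),np.sin(p[2])
        P=C@np.array([[cs,-sn,0],[sn,cs,0],[0,0,1]]).T+[p[0],p[1],p[3]]
        for s,(oc,oth,ol) in obs:
            h=cv2.convexHull(proj(s,P).astype(np.float32))
            cc,th,l=feat(*mom(h)); d=(th-oth+np.pi/2)%np.pi-np.pi/2
            r+=[*(cc-oc),d*20,(l-ol)]
        return np.array(r+[(p[3]-.22)*300])
    best=min((least_squares(res,[*g,y,.22],diff_step=1e-4) for y in np.arange(0,3.1,.5)),key=lambda b:b.cost)
    return best.x,res(best.x)
E
python3 - <<'E'
from h import *
T=eyes.snapshot("top");S=eyes.snapshot("side")
o={}
for c in("red","blue"):
    g=atz(T,mom(colmask(T,c))[0],.22)[0,:2]
    x,r=fitbar([T,S],c,g); o[c]=x; print(c,x.round(4),np.degrees(x[2])%180,r.round(2))
    for s in(T,S):print(fitbar([s],c,g)[0].round(4))
d=o["red"][:2]-o["blue"][:2]; print("dist",np.linalg.norm(d),"axis",np.degrees(np.arctan2(d[1],d[0])))
# rectified z=.14 views, 1mm/px; columns +x, rows -y
c=(o["red"]+o["blue"])[:2]/2; n=300
xx,yy=np.meshgrid(np.arange(n)-n/2,n/2-np.arange(n))
P=np.c_[c[0]+xx.ravel()/1e3,c[1]+yy.ravel()/1e3,np.full(n*n,.14)]
im=[cv2.remap(s["color"],*[proj(s,P)[:,k].reshape(n,n).astype(np.float32) for k in(0,1)],cv2.INTER_LINEAR) for s in(T,S)]
cv2.imwrite("pics/rect.png",np.hstack(im)); print(c)
E
```

```text
red [ 0.5456 -0.005   0.9272  0.2245] 53.12571367597218 [ 0.35  0.32 -0.05  0.92  0.23  0.78  0.02  1.81  1.34]
[ 0.5496 -0.0035  0.9199  0.2198]
[ 0.5407 -0.0121  0.931   0.2196]
blue [0.5394 0.1339 3.1693 0.2246] 1.588264181829686 [-0.16  0.54  0.03  0.91 -0.4   0.51 -0.25  0.79  1.38]
[0.5442 0.1361 3.1743 0.2198]
[0.5342 0.1298 3.1635 0.2198]
dist 0.1390303265950047 axis -87.43554549975343
[0.54252999 0.06442425]
```

View pics/rect.png

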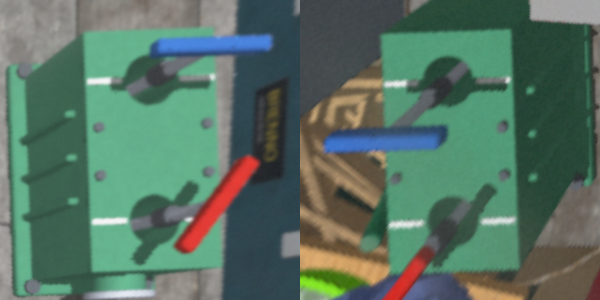

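Rectified at the housing top: the white lines beside the red bore are at rows 221–222, nearly along world x. The bar sits about 51° anticlockwise of them. Now I measure the line angle and move above the bar.

```bash
cat >> h.py <<'E'
def att(b,k=0): a=b/2+k*np.pi/2; return np.pi*np.array([np.cos(a),np.sin(a),0])
E
python3 - <<'E'
from h import *
im=cv2.imread("pics/rect.png"); h=cv2.cvtColor(im,cv2.COLOR_BGR2HSV)
w=(h[...,1]<70)&(h[...,2]>150)
for nm,x0,x1 in(("top",85,218),("side",382,520)):
  for cname,r0,r1 in(("blue",70,92),("red",210,235)):
    y,x=np.nonzero(w[r0:r1,x0:x1]); y=y+r0;x=x+x0
    k=cv2.fitLine(np.c_[x,-y].astype(np.float32),cv2.DIST_HUBER,0,.01,.01).ravel()
    print(nm,cname,len(x),x.min(),x.max(),"ang",np.degrees(np.arctan(k[1]/k[0])),"mid",x.mean(),y.mean())
b0=.927;b1=.035;p=[.5455,-.006,.32]
for k in(0,1):
  q0=env.solve_ik(p,att(b0,k));q1=env.solve_ik(p,att(b1,k)); q2=env.solve_ik([p[0],p[1],.218],att(b1,k))
  print(k,*[None if q is None else q.round(2) for q in(q0,q1,q2)])
E
```

```text
top blue 349 86 217 ang 2.3353631 mid 146.40114613180515 79.27220630372493
top red 341 91 217 ang 0.6374574 mid 123.74780058651027 220.90322580645162
side blue 235 382 511 ang 2.226088 mid 416.7659574468085 82.56595744680851
side red 596 388 515 ang 2.0587366 mid 451.6526845637584 222.06208053691276
0 [-0.84  0.17  0.85  1.82 -0.13  1.22 -0.6 ] [-0.95  0.2   0.99  1.82 -0.17  1.22 -1.45] [-0.91  0.35  1.01  1.95 -0.34  1.03 -1.29]
1 [-0.58  0.14  0.53  1.8  -0.08  1.21  2.47] [-0.71  0.15  0.68  1.81 -0.1   1.21  1.61] [-0.63  0.25  0.62  1.94 -0.17  1.    1.68]
```

```bash
python3 - <<'E'
from h import *
o=observe(); p=o["tcp_pos"]
env.movel([p[0],p[1],.36],max_speed=.2)
env.move_pose([.5455,-.006,.33],att(.927)); 
effector.gripper_to(.05)
env.movel([.5455,-.006,.262],max_speed=.15)
o=observe(); print(o["time_s"],o["tcp_pos"],o["ee_rot"],o["contact_force"],o["qpos"].round(2))
T=eyes.snapshot("top");S=eyes.snapshot("side")
for s,n,c in((T,"t1",(296,195)),(S,"s1",(248,150))):
    print(n,proj(s,[observe()["tcp_pos"]+[0,0,-.022]]))
a=cv2.resize(T["color"][130:260,230:360],(400,400)); b=cv2.resize(S["color"][85:215,185:315],(400,400))
cv2.imwrite("pics/above.png",np.hstack([a,b]))
E
```

```text
5.75 [ 0.54580147 -0.0062103   0.26256408] [2.80999043e+00 1.40393199e+00 2.51076613e-04] [0.7208965  0.14248521 0.29738976] [-0.81  0.23  0.84  1.89 -0.19  1.1  -0.54]
t1 [[296.24794555 187.05030445]]
s1 [[247.42077203 134.3299358 ]]
```

View pics/above.png

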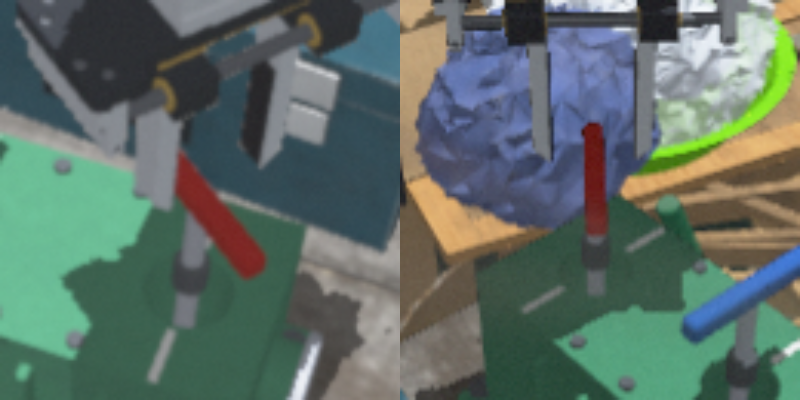

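The side crop shows the finger tips (540 and 645) straddling the bar evenly (593), and the top crop agrees. I go down, grip, and check the forces.

```bash
python3 - <<'E'
from h import *
z=observe()["contact_force"]
print(env.movel([.5467,-.0044,.224],max_speed=.08,stop_force=8))
o=observe();print(o["tcp_pos"],o["contact_force"])
effector.gripper_to(.024,15); print(observe()["contact_force"])
effector.gripper_to(.0,20); o=observe()
print(o["time_s"],o["grip_width"],o["gripper_force"],o["contact_force"],o["torque"],o["tcp_pos"])
E
```

```text
False
[ 0.54669254 -0.00459526  0.22387379] [-0.32681483  0.36942242  0.1795426 ]
[-0.5841111  -0.8358267   0.23280149]
7.4 0.014336698338368616 19.999312162399292 [-0.42407816 -0.6080502  -0.04370408] [-0.02431632  0.23486378 -0.01457792] [ 0.54665209 -0.0043688   0.22398002]
```

```bash
python3 - <<'E'
from h import *
effector.gripper_to(0,50)
P=[.5467,-.0044,.224]
for b in np.linspace(.927,.037,7)[1:]:
    env.movel(P,att(b)); o=observe()
    print(o["time_s"],round(b,3),o["tcp_pos"].round(4),o["contact_force"].round(1),o["torque"].round(2),o["grip_width"].round(4))
T=eyes.snapshot("top");S=eyes.snapshot("side")
a=cv2.resize(T["color"][130:260,230:360],(400,400)); b=cv2.resize(S["color"][85:215,185:315],(400,400))
cv2.imwrite("pics/turned.png",np.hstack([a,b]))
E
```

```text
Traceback (most recent call last):
AttributeError: 'float' object has no attribute 'round'
```

```bash
python3 - <<'E'
from h import *
P=[.5467,-.0044,.224]
for b in np.linspace(.927,.037,7)[1:]:
    env.movel(P,att(b)); o=observe()
    print(round(o["time_s"],2),round(b,3),o["tcp_pos"].round(4),o["contact_force"].round(1),o["torque"].round(2),round(o["grip_width"],4))
T=eyes.snapshot("top");S=eyes.snapshot("side")
a=cv2.resize(T["color"][130:260,230:360],(400,400)); b=cv2.resize(S["color"][85:215,185:315],(400,400))
cv2.imwrite("pics/turned.png",np.hstack([a,b]))
E
```

```text
8.17 0.779 [ 0.5467 -0.0044  0.224 ] [-0.8  0.7 -0. ] [-0.08  0.16  0.02] 0.0132
8.47 0.63 [ 0.5467 -0.0044  0.224 ] [-1.  -0.5  0.5] [-0.16  0.14 -0.02] 0.0136
8.77 0.482 [ 0.5468 -0.0044  0.224 ] [ 0.3 -0.1 -0.1] [-0.2   0.08 -0.02] 0.0136
9.07 0.334 [ 0.5467 -0.0044  0.224 ] [-0.2 -1.6  0.1] [-0.24  0.07 -0.04] 0.0135
9.37 0.185 [ 0.5467 -0.0044  0.224 ] [-0.4 -0.8  0. ] [-0.42  0.12 -0.05] 0.0134
9.67 0.037 [ 0.5467 -0.0044  0.224 ] [-0.1 -2.   0.8] [-0.46  0.15 -0.04] 0.0136
```

View pics/turned.png

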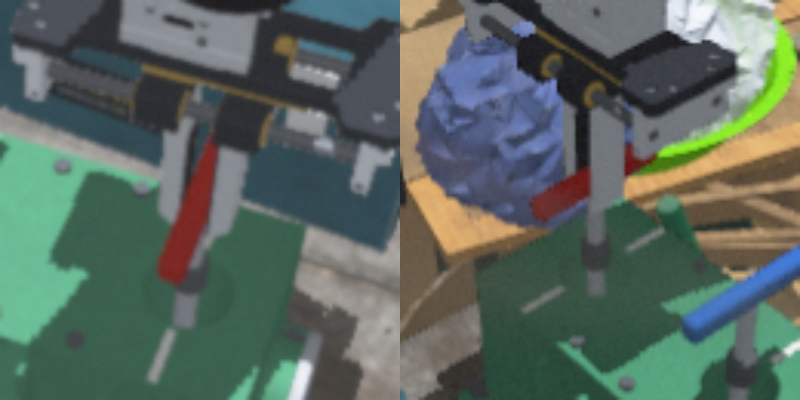

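The crop shows the bar turned to lie along the white lines and still pinched. I release it, back off upward and measure.

```bash
python3 - <<'E'
from h import *
effector.gripper_to(.04); o=observe(); print(o["contact_force"])
env.movel([.5467,-.0044,.30],max_speed=.12)
env.move_pose([.45,-.15,.42],att(.3))
env.dwell(.3)
T=eyes.snapshot("top");S=eyes.snapshot("side"); print(observe()["time_s"])
R={}
for c in("red","blue"):
    try:
        g=atz(T,mom(colmask(T,c))[0],.22)[0,:2]
        x,r=fitbar([T,S],c,g); print(c,x.round(4),(np.degrees(x[2])+90)%180-90,r.round(2))
        for s in(T,S): y=fitbar([s],c,g)[0];print(y.round(4),(np.degrees(y[2])+90)%180-90)
    except Exception as e: print(c,e)
a=cv2.resize(T["color"][130:260,180:340],(400,325),interpolation=cv2.INTER_CUBIC); b=cv2.resize(S["color"][110:240,200:360],(400,325),interpolation=cv2.INTER_CUBIC)
cv2.imwrite("pics/released.png",np.hstack([a,b]))
E
```

```text
[ 0.87352284  0.06043241 -0.24382874]
12.4167
red float division by zero
blue [0.5365 0.1315 3.1535 0.2221] 0.6843122033727695 [-0.35  0.33 -0.11  0.31 -0.48  0.15 -0.06  0.77  0.63]
[0.5389 0.1321 3.15   0.2199] 0.482623848770686
[0.5337 0.13   3.1576 0.2198] 0.9146603727691627h.py:28: RuntimeWarning: invalid value encountered in divide
  mu=np.array([M["mu20"],M["mu11"],M["mu02"]])/a
```

View pics/released.png

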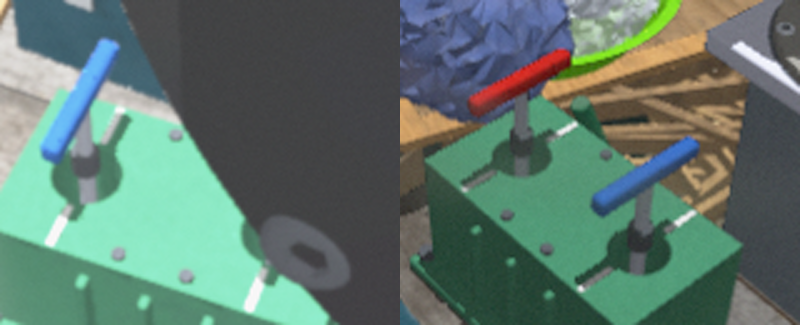

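The side crop shows red parallel to blue and standing. The arm blocks the top view, so I move it aside and measure.

```bash
python3 - <<'E'
from h import *
env.move_pose([.28,.58,.40],att(2.78))
env.dwell(.2)
T=eyes.snapshot("top");S=eyes.snapshot("side"); print(observe()["time_s"])
for c in("red","blue"):
    g=atz(T,mom(colmask(T,c))[0],.22)[0,:2]
    x,r=fitbar([T,S],c,g); print(c,x.round(4),(np.degrees(x[2])+90)%180-90,r.round(2))
    for s in(T,S): y=fitbar([s],c,g)[0];print(y.round(4),(np.degrees(y[2])+90)%180-90)
n=300;c=[.5425,.0644]
xx,yy=np.meshgrid(np.arange(n)-n/2,n/2-np.arange(n))
rows=[]
for zz in(.14,.228):
    P=np.c_[c[0]+xx.ravel()/1e3,c[1]+yy.ravel()/1e3,np.full(n*n,zz)]
    rows.append(np.hstack([cv2.remap(s["color"],*[proj(s,P)[:,k].reshape(n,n).astype(np.float32) for k in(0,1)],cv2.INTER_LINEAR) for s in(T,S)]))
cv2.imwrite("pics/final.png",np.vstack(rows))
im=rows[0];h=cv2.cvtColor(im,cv2.COLOR_BGR2HSV); w=(h[...,1]<80)&(h[...,2]>140)
for nm,x0,x1 in(("top",85,218),("side",382,520)):
  for cn,r0,r1 in(("blue",70,92),("red",210,235)):
    y,x=np.nonzero(w[r0:r1,x0:x1]); k=cv2.fitLine(np.c_[x,-y].astype(np.float32),cv2.DIST_HUBER,0,.01,.01).ravel(); print(nm,cn,len(x),np.degrees(np.arctan(k[1]/k[0])))
E
```

```text
15.6667
red [ 0.5439 -0.0051  3.1815  0.224 ] 2.2889579333890424 [-0.52  0.62  0.13  0.98 -0.88  0.28 -0.6   1.84  1.2 ]
[ 0.5486 -0.0046  3.1871  0.2198] 2.606991388855647
[ 0.5384 -0.0092  0.0285  0.2195] 1.6319816272403358
blue [0.539  0.1339 3.1686 0.2248] 1.5466027635620776 [-0.24  0.58  0.06  0.89 -0.49  0.5  -0.34  0.97  1.43]
[0.544  0.1361 3.1751 0.2198] 1.9187863769142268
[0.5335 0.1298 0.0189 0.2198] 1.0816477789472003
top blue 447 2.3068998
top red 290 2.084656
side blue 273 2.5835745
side red 288 2.786429
```

View pics/final.png

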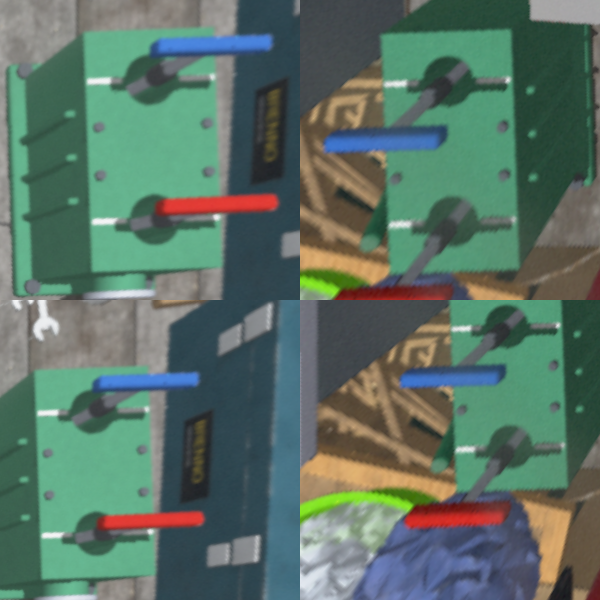

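The red bar is at about 2.3° and the white lines at about 2.1–2.8°. It stands upright, and blue is unmoved.

```bash
python3 -c "
from h import *
print(order.job_done())"
```

```text
the job is handed in; nothing more can be done
None
```

I turned the red T-handle about 51° clockwise until its bar lined up with the white lines (to within about 1° in the final pictures), let go with the extension standing on the nut, left blue untouched, and handed the job in at about 16 s of the 38 s allowed.

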